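Fetch the hemmed-in jar to the balance

TASK

The jar with the orange lid has to be weighed, but it stands at the back of the bottle caddy, hemmed in by three amber bottles. First move the three bottles out into the grey spill tray, standing side by side, then set the jar on the middle of the balance pan, and leave it there while you put each bottle back on the very spot in the caddy where it stood. Let go of nothing in mid-air, keep everything upright, and leave the two little dropper bottles in the caddy where they are.

Things in the scene. Friction and masses are not known exactly. Their poses are not given: they have to be found in the camera images.
- bottle_red: 250 ml amber laboratory bottle, red screw cap, white label with a red band; round and upright. Body 70 mm diameter up to 86 mm, shoulder narrowing to a 36 mm neck at 107 mm, ribbed cap 48 mm diameter from 115 mm to the top at 146 mm: take it by the cap. About 0.3 to 0.55 kg. Origin: centre of its underside, z up. It starts on any of the caddy's three large round marks.
- bottle_blue: 250 ml amber laboratory bottle, blue screw cap, white label with a blue band; round and upright. Body 70 mm diameter up to 86 mm, shoulder narrowing to a 36 mm neck at 107 mm, ribbed cap 48 mm diameter from 115 mm to the top at 146 mm: take it by the cap. About 0.3 to 0.55 kg. Origin: centre of its underside, z up. It starts on any of the caddy's three large round marks.
- bottle_green: 250 ml amber laboratory bottle, green screw cap, white label with a green band; round and upright. Body 70 mm diameter up to 86 mm, shoulder narrowing to a 36 mm neck at 107 mm, ribbed cap 48 mm diameter from 115 mm to the top at 146 mm: take it by the cap. About 0.3 to 0.55 kg. Origin: centre of its underside, z up. It starts on any of the caddy's three large round marks.
- jar: low white jar with an orange lid, standing at the middle of the caddy's back wall between the bottles: 52 mm diameter, 48 mm tall; lid 54 mm diameter from 30 to 48 mm height. About 0.1 kg. Origin: centre of its underside, z up. A like jar with a white lid, elsewhere, is not wanted.
- caddy: white bottle caddy, fixed, 180 mm (its x) by 260 mm (its y); things in it stand on its floor, 6 mm above the bench. Its front (20 mm rim) faces -x; side rims 30 mm, back wall 70 mm high, all 5 mm thick. Round grey floor marks at its (x, y): bottles (45, 76), (45, -76), (-42, 0), jar (45, 0), droppers (-55, 92), (-55, -92) mm; things stand within 6 mm of these. Origin: centre of its underside.
- tray: empty grey spill tray, fixed, the side area: 310 mm (its x) by 130 mm (its y), walls 5 mm thick and 22 mm high, floor 5 mm above the bench. Three bottles fit in a row along its x, 85 to 90 mm apart. Origin: centre of its underside. It lies to the left or the right of the caddy.
- balance: white top-loading balance, fixed, 170 mm wide, 240 mm long, its display towards the robot, with a round steel weighing pan 120 mm in diameter whose flat top is 66 mm above the bench; nothing stands higher than the pan. Origin: on the bench straight below the centre of the pan, z up. It stands on the other side of the caddy from the tray.
- dropper_yellow: small white dropper bottle with a yellow pointed cap, 29 mm diameter, 61 mm tall, standing in a front corner of the caddy. Origin: centre of its underside. Not to be moved.
- dropper_black: small white dropper bottle with a black pointed cap, 29 mm diameter, 61 mm tall, standing in a front corner of the caddy. Origin: centre of its underside. Not to be moved.
Mind the look-alikes: they are no part of the job. Leave any black look-alike of the jar alone.

How it is judged (in metres and radians):
On the way, in this order (a step that is already met when the one before it is completed fails the run):
1. all three bottles stand upright and released in the spill tray, the jar still in its place in the caddy (x of bottle_red in the frame of tray between -0.125 and 0.125 m and y of bottle_red in the frame of tray between -0.04 and 0.04 m and z of each of bottle_red, bottle_blue, bottle_green in the frame of tray below 0.012 m and angle between each of bottle_red, bottle_blue, bottle_green's own z axis and vertical below 0.1 rad and contact force between the fingers and bottle_red below 0.05 N and linear speed of each of bottle_red, bottle_blue, bottle_green below 0.03 m/s and x of bottle_blue in the frame of tray between -0.125 and 0.125 m and y of bottle_blue in the frame of tray between -0.04 and 0.04 m and contact force between the fingers and bottle_blue below 0.05 N and x of bottle_green in the frame of tray between -0.125 and 0.125 m and y of bottle_green in the frame of tray between -0.04 and 0.04 m and contact force between the fingers and bottle_green below 0.05 N and distance of jar from where it was at the start of the episode below 0.02 m), for 0.2 s.
2. the jar stands released on the middle of the balance pan, the three bottles still in the spill tray (horizontal distance between jar and balance below 0.02 m and z of jar in the frame of balance between 0.06 and 0.072 m and angle between each of jar, bottle_red, bottle_blue, bottle_green's own z axis and vertical below 0.1 rad and contact force between the fingers and jar below 0.05 N and linear speed of each of jar, bottle_red, bottle_blue, bottle_green below 0.03 m/s and x of bottle_red in the frame of tray between -0.125 and 0.125 m and y of bottle_red in the frame of tray between -0.04 and 0.04 m and z of each of bottle_red, bottle_blue, bottle_green in the frame of tray below 0.012 m and contact force between the fingers and bottle_red below 0.05 N and x of bottle_blue in the frame of tray between -0.125 and 0.125 m and y of bottle_blue in the frame of tray between -0.04 and 0.04 m and contact force between the fingers and bottle_blue below 0.05 N and x of bottle_green in the frame of tray between -0.125 and 0.125 m and y of bottle_green in the frame of tray between -0.04 and 0.04 m and contact force between the fingers and bottle_green below 0.05 N), for 0.2 s.
At the end, for the whole second after the job is handed in: The jar stands upright, released and at rest on the balance pan within 20 mm of its centre; each bottle stands upright, released and at rest within 15 mm of where it stood at the start; the two dropper bottles are within 20 mm of their places (horizontal distance between jar and balance below 0.02 m and z of jar in the frame of balance between 0.06 and 0.072 m and angle between each of jar, bottle_red, bottle_blue, bottle_green's own z axis and vertical below 0.1 rad and contact force between the fingers and jar below 0.05 N and linear speed of each of jar, bottle_red, bottle_blue, bottle_green below 0.03 m/s and distance of each of bottle_red, bottle_blue, bottle_green from where it was at the start of the episode below 0.015 m and contact force between the fingers and bottle_red below 0.05 N and contact force between the fingers and bottle_blue below 0.05 N and contact force between the fingers and bottle_green below 0.05 N and distance of each of dropper_yellow, dropper_black from where it was at the start of the episode below 0.02 m); the robot touches nothing.
It fails at once if a bottle is tipped (more than 35 degrees) (angle between any of bottle_red, bottle_blue, bottle_green's own z axis and vertical above 0.6 rad).
It fails at once if the jar is tipped (more than 50 degrees) (angle between jar's own z axis and vertical above 0.87 rad).
It fails at once if a bottle is dropped: falls free of the fingers while more than 30 mm above the bench ((height (world z) of bottle_red above 0.03 m and contact force between the fingers and bottle_red below 0.02 N and linear speed of bottle_red above 0.4 m/s) or (height (world z) of bottle_blue above 0.03 m and contact force between the fingers and bottle_blue below 0.02 N and linear speed of bottle_blue above 0.4 m/s) or (height (world z) of bottle_green above 0.03 m and contact force between the fingers and bottle_green below 0.02 N and linear speed of bottle_green above 0.4 m/s)).
It fails at once if the jar is dropped: falls free of the fingers while more than 95 mm above the bench (height (world z) of jar above 0.095 m and contact force between the fingers and jar below 0.02 N and linear speed of jar above 0.4 m/s).
It fails at once if a dropper bottle is pushed more than 20 mm away or knocked over (distance of any of dropper_yellow, dropper_black from where it was at the start of the episode above 0.02 m or angle between any of dropper_yellow, dropper_black's own z axis and vertical above 0.4 rad).
It also fails if it takes over 115 s, if anything falls off the work surface, if the arm or the gripper's body presses on something with over 40 N, if the wrist force passes 120 N, or if a joint passes its speed limit or range.

ROBOT

A 7-joint arm with a two-finger parallel gripper is mounted at the origin on the work surface. World frame = base frame: x ahead of the robot, y to its left, z up, the work surface at z = 0. Lengths are in m, angles in degrees, forces in N, time in s.
With the tool pointing down it reaches from about 0.4 to 0.9 m from the base axis. Payload 5.6 kg.
Tool frame: the origin (TCP) lies on the centre line of the jaws, within the pads' length; the fingertips stand 25 mm ahead of it and the grasp point (between the pads) lies 6 mm ahead of it; z points along the fingers, y is the direction in which the jaws open and shut (so a half turn about z gives the same grasp; the last joint's range is limited). The gripper opens to 92 mm and grips with 3 to 60 N. Pads are 20 mm wide; open, the fingers measure 128 mm over their backs; the gripper's body (75 mm by 189 mm) begins 69 mm behind the grasp point.
Start: joints at [70.989, 26.786, -0.665, 91.828, 0.344, 61.387, -3.226], TCP at [0.185, -0.623, 0.24] pointing down, gripper open.
Joint ranges: [-144.91, 144.91], [-17.63, 115.5], [-89.93, 88.59], [15.96, 139.68], [-74.01, 254.01], [8.47, 105.57], [-167.45, 167.45]. Speed limits (degrees/s): [147.25, 147.25, 180, 180, 180, 180, 180].

INTERFACE

Orientations are given as [roll, pitch, yaw] about the fixed x, y, z axes, in that order (R = Rz(yaw) Ry(pitch) Rx(roll)).
In Python, from bench import env gives the robot as it stands.
- The arm moves only by the shell command python3 -m handwheel 'ROWS' [OPENING] [FORCE]. ROWS is JSON, one flat list of numbers, 6 for each row, row after row: the shift along the tool's x, y, z in cm, then the turn, a rotation vector about the tool's x, y, z in rad. In form: [tx, ty, tz, ax, ay, az, tx, ty, tz, ax, ay, az, ...]. A call has 1 to 8 rows; each row is the pose to reach, as a shift and turn from the pose commanded when the call began, along the tool's axes at that moment; what a row does not reach only later rows make up. A row lasts 1/10 s, in which the tool goes at most 50 mm and 8.59 degrees, less where a joint would pass 70% of its speed; a pose out of reach is approached as far as the arm can. A call with a gripper value outside its range is refused whole. OPENING is the closure in counts, from 0 (fully open) to 255 (shut), set as the call begins (- or left out, the last holds). The fingers move at their own pace and stop on an object; FORCE is the grip in N (left out, the last holds). Time passes only in rows, so rows that repeat a pose let the fingers close. It gives the time, the measured TCP pose, the force and the opening at its end, in the units of the state.
- env.read_state(): the state, without advancing time (a new reading comes with each control period).
- env.grab_frame(name): name is "scene" or "top"; returns (picture, depth): 384x512x3 uint8, blue, green, red; 384x512 float32, m along the optical axis (not along the pixel's ray), 0 where there is no reading.
- env.get_calibration(name): a dict with "vertical_fov" (degrees; the focal length in pixels is half the picture's height over the tangent of half this angle, whatever the lens; pixels are square), "cx", "cy" (the principal point, pixels), "k1" (the pictures are not rectified: a ray, as slopes to the right and down, at radius r is drawn at 1 + k1 r^2 times it, then the intrinsics apply), "origin" and "rotation" of the camera in the world. Camera axes: x right, y up, looking along -z (the intrinsics and any distortion apply to the point x, -y, -z); pixel columns grow to the right and rows downward; lengths in m; the calibration is good to about 2 mm. A picture is of the moment at which its call begins. get_calibration takes no time and is no camera call.
- env.hand_in(): hands the job in, once; it reports no verdict.
Trained networks look in the newest picture that a camera, given by its name, has taken for a name from the list of things; names that differ only in an ending like _2 or _b are one class to them, and where a whole thing is asked for, a point or a joint stands for the part that bears it (a point fixed in the world has none). Each returns a list of dicts, best first, with "conf" (0 to 1); they miss things now and then, are a little off and sometimes report something else, mostly with a low value. They report only what shows in the picture. A call takes as long as a camera call. They do not tell look-alikes from the thing itself.
- env.boxes_of(thing, camera): "rect" ([left, top, width, height] in pixels, round what is visible of it).
The state is a dict: "time": time; "joints": joint angles; "dq": joint speeds; "effort": joint torques, N m; "tool_pos": TCP position; "tcp_rot": TCP orientation; "contact_force": force on the tool from outside, world axes, zero at the start; "moment": the same for the moment, N m; "opening": opening from 0.0 (shut) to 1.0 (fully open).
Only numpy, scipy, OpenCV 4.12 (cv2) and the standard library are available. Lean on these libraries where they do the work, as an engineer would, in place of code of your own. Each camera call takes 0.05 s, during which the arm holds its last target. There are 200 camera calls.

## Working session

There is one attempt and no reset: what is moved stays moved. The work goes in short steps, Python scripts to look and compute and a shell command to move; the robot and the scene stay as the last step left them, time stands still between calls to the robot, and variables do not carry over. Pictures are saved under pics/ and viewed, about 12 in all and at most 16, crops included, and the job is handed in when it is done.

```bash
ls; mkdir -p pics
python3 - <<'E'
from bench import env
import cv2
s=env.read_state(); print(s)
for c in("scene","top"):
    print(c,env.get_calibration(c))
    p,d=env.grab_frame(c); cv2.imwrite(f"pics/{c}0.png",p)
E
```

```text
pics
{'time': 0.0, 'joints': array([70.98828623, 26.83491922, -0.66459103, 91.87910838,  0.34199549,
       61.38680393, -3.22655373]), 'dq': array([-0.058636  ,  0.01889567, -0.03076041,  0.04321162,  0.03241988,
        0.04063579, -0.00020721]), 'effort': array([-9.81160483e-04, -5.20565343e+01, -1.27392818e-02, -2.43746084e+01,
       -5.65753493e-02,  1.73201569e-02,  1.88865465e-04]), 'tool_pos': array([ 0.18492406, -0.62259085,  0.23866564]), 'tcp_rot': array([-1.79901305e+02,  5.50351423e-03,  1.65424909e+01]), 'contact_force': array([ 0.55733716, -0.67383641,  0.45939087]), 'moment': array([ 0.04528283, -0.02496884,  0.03146584]), 'opening': 0.9983346740628909}
scene {'vertical_fov': 46.24574043536868, 'cx': 259.3140736983304, 'cy': 192.70799012569802, 'k1': -0.0845600480562202, 'origin': array([1.36375811, 0.54685347, 0.65485756]), 'rotation': array([ 56.69157618,  -1.2635523 , 126.9812794 ])}
top {'vertical_fov': 42.68509340337111, 'cx': 259.93714696397694, 'cy': 193.14872492659373, 'k1': 0.013742189931113974, 'origin': array([ 0.4551193 , -0.00546432,  1.22171792]), 'rotation': array([  5.73890356,   0.41537756, -90.19230587])}
```

View pics/top0.png

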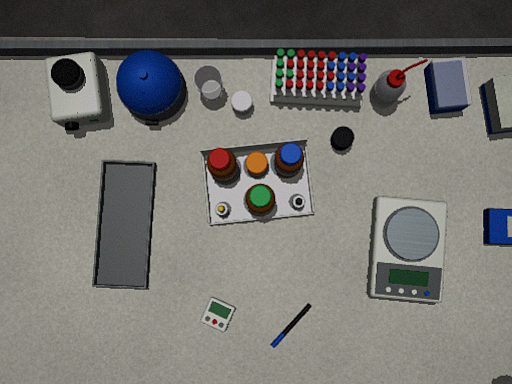

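View pics/scene0.png

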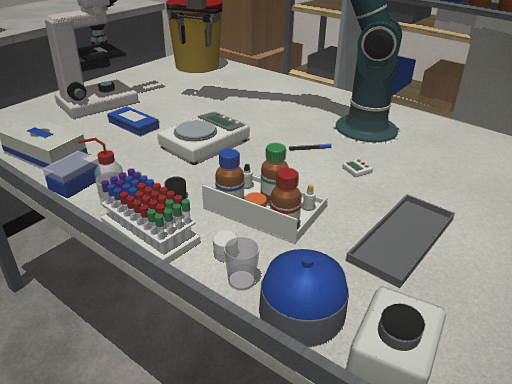

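Top view: the wanted jar (orange lid) is at (257,163). Candidates that could be confused with it are the white-lid jar at (242,102), the black one at (342,139) and the blue dome, not wanted. Caps: red (219,159), blue (290,154), green (261,197). The droppers are at (222,209) and (298,202), the tray at (125,224), and the pan at (411,233). Next I'll check a crop and measure.

```bash
cat > h.py <<'E'
from bench import env
import numpy as np, cv2
from scipy.spatial.transform import Rotation as Rot
def cam(n):
    c=env.get_calibration(n); f=192/np.tan(np.radians(c["vertical_fov"]/2))
    K=np.array([[f,0,c["cx"]],[0,f,c["cy"]],[0,0,1]])
    return K,np.array([c["k1"],0,0,0,0.]),c["origin"],Rot.from_euler('xyz',c["rotation"],degrees=True).as_matrix()
def rays(n,px):
    K,k,o,R=cam(n)
    u=cv2.undistortPoints(np.array(px,float).reshape(-1,1,2),K,k)[:,0]
    return o,np.c_[u[:,0],-u[:,1],-np.ones(len(u))]@R.T
def cloud(n,d):
    v,u=np.mgrid[0:384,0:512]
    o,r=rays(n,np.c_[u.ravel(),v.ravel()])
    return (o+r*d.reshape(-1,1)).reshape(384,512,3)
def plane(n,px,z):
    o,r=rays(n,px); return o+r*((z-o[2])/r[:,2])[:,None]
def proj(n,P):
    K,k,o,R=cam(n); q=(np.array(P).reshape(-1,3)-o)@R; q=q*[1,-1,-1]
    return cv2.projectPoints(q.reshape(-1,1,3),np.zeros(3),np.zeros(3),K,k)[0][:,0]
HUE={'red':[(0,6),(172,180)],'blue':[(105,125)],'green':[(45,85)],'orange':[(8,22)]}
def top_centre(n,p,d,col,z,win,tol=.006):
    "centre of the coloured disc whose flat top is at height z, in window (u0,v0,u1,v1)"
    h=cv2.cvtColor(p,cv2.COLOR_BGR2HSV); P=cloud(n,d)
    m=np.zeros((384,512),bool)
    for a,b in HUE[col]: m|=(h[...,0]>=a)&(h[...,0]<=b)
    m&=(h[...,1]>120)&(h[...,2]>50)
    w=np.zeros_like(m); w[win[1]:win[3],win[0]:win[2]]=1
    m&=w&(d>0)
    t=m&(abs(P[...,2]-z)<tol)
    v,u=np.nonzero(t)
    if len(u)<20: return None
    Q=plane(n,np.c_[u,v],z)[:,:2]
    (cx,cy),r=cv2.minEnclosingCircle(Q.astype(np.float32))
    return Q.mean(0).round(4),np.round([cx,cy,r],4),len(u),np.median(P[t][:,2]).round(4)
E
python3 - <<'E'
from h import *
p,d=env.grab_frame("top")
for c,z,w in(("red",.152,(200,140,245,190)),("blue",.152,(270,135,310,180)),("green",.152,(240,180,282,220)),("orange",.054,(238,145,275,180))):
    print(c,top_centre("top",p,d,c,z,w,.01))
P=cloud("top",d)
# tray
print("bench z",np.median(P[300:330,120:180,2]))
w=np.zeros((384,512),bool);w[150:300,85:165]=1
m=w&(P[...,2]>.015)&(d>0);v,u=np.nonzero(m)
print("tray rim",cv2.minAreaRect(plane("top",np.c_[u,v],.022)[:,:2].astype(np.float32)))
g=cv2.cvtColor(p,cv2.COLOR_BGR2GRAY); m=(w&(g<85)).astype(np.uint8)
k=max(cv2.findContours(m,0,1)[0],key=cv2.contourArea)[:,0]
print("tray dark",cv2.minAreaRect(plane("top",k,.022)[:,:2].astype(np.float32)))
# caddy
w[:]=0;w[130:235,195:325]=1
m=(w&(P[...,2]>.059)&(P[...,2]<.08)&(P[...,0]>.55)&(d>0))
m2=(w&(P[...,2]>.003)&(P[...,2]<.05)&(d>0)).astype(np.uint8)
hs=cv2.cvtColor(p,cv2.COLOR_BGR2HSV)
# balance pan
w[:]=0;w[200:268,378:446]=1
m=w&(P[...,2]>.058)&(P[...,2]<.075);v,u=np.nonzero(m)
Q=plane("top",np.c_[u,v],.066)[:,:2];print("pan",Q.mean(0),cv2.minEnclosingCircle(Q.astype(np.float32)),len(Q))
big=cv2.resize(p[130:230,190:325],None,fx=5,fy=5,interpolation=2);b2=cv2.resize(p[190:310,360:455],None,fx=4,fy=4)
cv2.imwrite("pics/crop1.png",big)
for c in("caddy","tray","balance","jar","dropper_yellow","dropper_black"): print(c,[(x["rect"],round(x["conf"],2)) for x in env.boxes_of(c,"top")][:4])
E
```

```text
red (array([0.6401, 0.0928]), array([0.6395, 0.0928, 0.0244]), 366, np.float64(0.1515))
blue (array([ 0.6509, -0.0647]), array([ 0.6511, -0.0648,  0.0245]), 363, np.float64(0.1511))
green (array([0.5567, 0.0027]), array([0.5564, 0.0025, 0.0243]), 357, np.float64(0.1514))
orange (array([0.6465, 0.0118]), array([0.6465, 0.0125, 0.027 ]), 372, np.float64(0.0534))
bench z -0.0004953389709758671
tray rim ((0.503338098526001, 0.3363957703113556), (0.13146008551120758, 0.30911582708358765), 87.22288513183594)
tray dark ((0.5022517442703247, 0.3337191641330719), (0.13642087578773499, 0.31170278787612915), 87.19882202148438)
pan [ 0.47012207 -0.34953313] ((0.46146833896636963, -0.35108113288879395), 0.1023419126868248) 2374
caddy [([198.8, 138.7, 114.7, 87.8], 0.77)]
tray [([89.2, 156.6, 67.5, 134.3], 0.86), ([200.4, 140.4, 112.4, 85.7], 0.61)]
balance [([368.4, 196.6, 79.6, 104.9], 0.6)]
jar [([327.6, 125.8, 27.4, 27.7], 0.75)]
dropper_yellow [([214.7, 205.9, 13.5, 8.8], 0.51)]
dropper_black [([289.8, 194.6, 14.0, 11.6], 0.57)]
```

View pics/crop1.png

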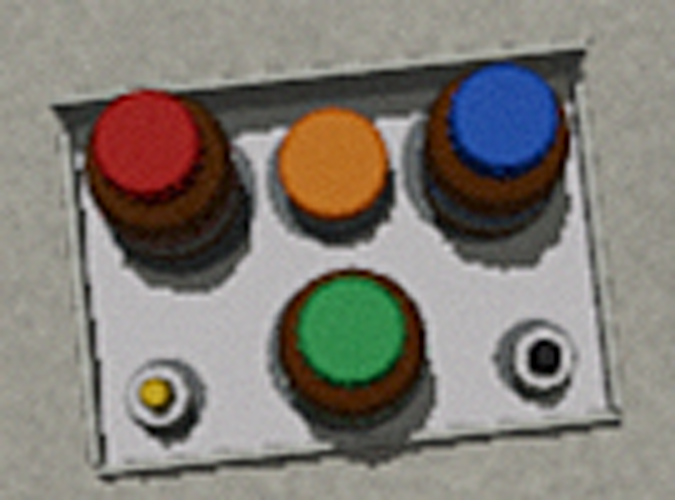

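The crop confirms the orange-lid jar at full-frame (257,163), between the red and blue bottles and behind the green one. The droppers stand in the front corners. I'll refine the pan and plan the first move.

```bash
cat >> h.py <<'E'
def to(x,y,z,yaw=0):
    s=env.read_state(); R=Rot.from_euler('xyz',s["tcp_rot"],degrees=True)
    t=R.inv().apply(np.array([x,y,z])-s["tool_pos"])*100
    a=(R.inv()*Rot.from_euler('xyz',[180,0,yaw],degrees=True)).as_rotvec()
    print("to",(x,y,z),"shift cm",t.round(2),"turn",a.round(4),"op %.3f"%s["opening"],"t",s["time"],"F",s["contact_force"].round(1),"q",s["joints"].round(0))
E
python3 - <<'E'
from h import *
to(.640,.093,.25)
p,d=env.grab_frame("top")
P=cloud("top",d)
g=cv2.cvtColor(p,cv2.COLOR_BGR2GRAY)
c=cv2.HoughCircles(cv2.resize(g[190:280,365:455],None,fx=4,fy=4,interpolation=cv2.INTER_CUBIC),cv2.HOUGH_GRADIENT_ALT,1.5,50,param1=200,param2=.6,minRadius=85,maxRadius=130)
print(c)
if c is not None:
    for q in c[0][:3]: print(plane("top",[[365+(q[0]+.5)/4-.5,190+(q[1]+.5)/4-.5]],.066),q[2]/4)
print("expected r px",np.linalg.norm(np.diff(proj("top",[[.45,-.35,.066],[.45,-.41,.066]]),axis=0)))
# tray: rim depth points, both passes
w=np.zeros((384,512),bool);w[150:300,85:165]=1
m=w&(P[...,2]>.013)&(d>0);v,u=np.nonzero(m);print(cv2.minAreaRect(P[v,u,:2].astype(np.float32)), cv2.minAreaRect(plane("top",np.c_[u,v],.022)[:,:2].astype(np.float32)))
m=w&(P[...,2]<.01)&(P[...,2]>.002)&(g<95)&(d>0);m=cv2.morphologyEx(m.astype(np.uint8),cv2.MORPH_OPEN,np.ones((5,5)));v,u=np.nonzero(m);print("floor",cv2.minAreaRect(plane("top",np.c_[u,v],.005)[:,:2].astype(np.float32)))
E
```

```text
to (0.64, 0.093, 0.25) shift cm [ 64.   -55.69  -1.04] turn [-1.000e-04  1.000e-04  2.887e-01] op 1.001 t 0.45 F [-0.1  0.  -0.1] q [71. 27. -1. 92.  0. 61. -3.]
[[[186.       177.       112.78116 ]
  [186.       177.       102.103065]]]
[[ 0.47424173 -0.35033091  0.066     ]] 28.19529
[[ 0.47424173 -0.35033091  0.066     ]] 25.525766
expected r px 25.889098369339262
((0.5034197568893433, 0.33748260140419006), (0.13195554912090302, 0.3103433847427368), 87.25772094726562) ((0.5033104419708252, 0.3360811471939087), (0.13195045292377472, 0.3091231882572174), 87.25151824951172)
floor ((0.48381659388542175, 0.34927278757095337), (0.24926769733428955, 0.08171176165342331), 2.3911750316619873)
```

```bash
python3 -m handwheel '[3.4,-3,-0.5,0,0,0.1, 6.8,-5.9,-1,0,0,0.2, 10.2,-8.9,-1,0,0,0.2887, 13.6,-11.8,-1,0,0,0.2887, 17,-14.8,-1,0,0,0.2887, 20.4,-17.8,-1,0,0,0.2887, 23.8,-20.7,-1,0,0,0.2887, 27.2,-23.7,-1,0,0,0.2887]' 0 45
python3 -c "
from h import *
to(.640,.093,.25)"
```

```text
time: 1.3
tool_pos: [0.3791, -0.317, 0.25]
tcp_rot: [180.0, -0.0, -0.0]
contact_force: [0.3, 0.3, -0.9]
opening: 0.999
to (0.64, 0.093, 0.25) shift cm [ 2.608e+01 -4.100e+01 -2.000e-02] turn [ 0.0007 -0.0007 -0.0001] op 0.999 t 1.3 F [ 0.3  0.3 -0.9] q [ 43.  11.  -8. 112.   2.  56. -56.]
```

```bash
python3 -m handwheel '[2.6,-4.1,0,0,0,0, 5.2,-8.2,0,0,0,0, 7.8,-12.3,0,0,0,0, 10.4,-16.4,0,0,0,0, 13,-20.5,0,0,0,0, 15.6,-24.6,0,0,0,0, 18.2,-28.7,0,0,0,0, 20.8,-32.8,0,0,0,0]'
python3 -m handwheel '[2.6,-4.1,0,0,0,0, 5.3,-8.2,0,0,0,0, 5.3,-8.2,0,0,0,0]'
python3 -c "
from h import *
to(.640,.093,.143)"
```

```text
time: 2.1
tool_pos: [0.5872, 0.0111, 0.2498]
tcp_rot: [180.0, -0.0, -0.0]
contact_force: [-0.3, -0.8, 0.7]
opening: 0.998
time: 2.4
tool_pos: [0.6406, 0.0998, 0.2491]
tcp_rot: [-179.7, -0.0, 0.5]
contact_force: [-0.1, 1.0, -0.4]
opening: 0.999
to (0.64, 0.093, 0.143) shift cm [-0.08  0.73 10.61] turn [-0.005  -0.0008  0.0091] op 0.999 t 2.4 F [-0.1  1.  -0.4] q [   3.   28.  -20.   91.   10.   63. -109.]
```

```bash
python3 -m handwheel '[0,0,0,0,0,0, 0,0,0,0,0,0]'
python3 -c "
from h import *
to(.640,.093,.143)"
```

```text
time: 2.6
tool_pos: [0.639, 0.0899, 0.2493]
tcp_rot: [179.9, 0.0, -0.1]
contact_force: [0.4, -0.4, 0.7]
opening: 1.001
to (0.64, 0.093, 0.143) shift cm [ 0.11 -0.33 10.63] turn [ 0.0013  0.0007 -0.0016] op 1.001 t 2.6 F [ 0.4 -0.4  0.7] q [   3.   28.  -19.   91.   10.   63. -109.]
```

```bash
python3 -m handwheel '[0,0,1,0,0,0, 0,0,3.5,0,0,0, 0,0,6.5,0,0,0, 0,0,9,0,0,0, 0,0,10.2,0,0,0, 0,0,10.7,0,0,0, 0,0,10.7,0,0,0, 0,0,10.7,0,0,0]'
python3 -c "
from h import *
to(.640,.093,.143)"
```

```text
time: 3.4
tool_pos: [0.6401, 0.0915, 0.1438]
tcp_rot: [-180.0, -0.1, -0.0]
contact_force: [-0.2, -0.5, -0.1]
opening: 0.998
to (0.64, 0.093, 0.143) shift cm [-0.01 -0.15  0.08] turn [-0.0003 -0.0021 -0.0003] op 0.998 t 3.4 F [-0.2 -0.5 -0.1] q [   2.   34.  -18.   96.   13.   52. -111.]
```

```bash
python3 -m handwheel '[0,0,0,0,0,0, 0,0,0,0,0,0, 0,0,0,0,0,0, 0,0,0,0,0,0, 0,0,0,0,0,0, 0,0,0,0,0,0]' 255 45
python3 -m handwheel '[0,0,-0.5,0,0,0, 0,0,-2,0,0,0, 0,0,-4,0,0,0, 0,0,-6.5,0,0,0, 0,0,-8.5,0,0,0, 0,0,-9.5,0,0,0, 0,0,-10,0,0,0, 0,0,-10,0,0,0]'
python3 -c "
from h import *
to(.591,.332,.243)"
```

```text
time: 4.0
tool_pos: [0.6393, 0.0918, 0.1426]
tcp_rot: [-180.0, -0.0, 0.0]
contact_force: [0.6, 0.9, -0.0]
opening: 0.516
time: 4.8
tool_pos: [0.6393, 0.0915, 0.2429]
tcp_rot: [180.0, -0.0, -0.0]
contact_force: [-0.6, -0.4, -3.7]
opening: 0.515
to (0.591, 0.332, 0.243) shift cm [-4.830e+00 -2.405e+01 -1.000e-02] turn [ 0.0001 -0.0004 -0.0001] op 0.515 t 4.8 F [-0.6 -0.4 -3.7] q [   3.   28.  -19.   91.   10.   63. -109.]
```

```bash
python3 -m handwheel '[-0.5,-1.5,0,0,0,0, -1.2,-4.5,0,0,0,0, -2,-8,0,0,0,0, -2.8,-12,0,0,0,0, -3.6,-16,0,0,0,0, -4.3,-20,0,0,0,0, -4.7,-23,0,0,0,0, -4.8,-24,0,0,0,0]'
python3 -m handwheel '[0,0,0,0,0,0, 0,0,0,0,0,0, 0,0,2,0,0,0, 0,0,5,0,0,0, 0,0,7.5,0,0,0, 0,0,9,0,0,0, 0,0,9.6,0,0,0, 0,0,9.6,0,0,0]'
python3 -c "
from h import *
to(.591,.332,.142)"
```

```text
time: 5.6
tool_pos: [0.5876, 0.3376, 0.2412]
tcp_rot: [-179.9, 0.2, 0.4]
contact_force: [-0.1, -0.3, -4.4]
opening: 0.512
time: 6.4
tool_pos: [0.5916, 0.3306, 0.1462]
tcp_rot: [180.0, 0.0, -0.1]
contact_force: [0.4, 0.3, -3.5]
opening: 0.515
to (0.591, 0.332, 0.142) shift cm [-0.06 -0.14  0.42] turn [ 0.0007  0.0007 -0.0012] op 0.515 t 6.4 F [ 0.4  0.3 -3.5] q [ -18.   37.  -20.   91.   15.   55. -133.]
```

```bash
python3 -m handwheel '[0,0,0.2,0,0,0, 0,0,0.35,0,0,0, 0,0,0.45,0,0,0, 0,0,0.45,0,0,0]'
python3 -c "
from h import *
to(.591,.332,.142)"
```

```text
time: 6.8
tool_pos: [0.5914, 0.3317, 0.1424]
tcp_rot: [-180.0, -0.0, 0.0]
contact_force: [-0.5, 0.3, -4.4]
opening: 0.512
to (0.591, 0.332, 0.142) shift cm [-0.04 -0.03  0.04] turn [-0.0002 -0.0005  0.0002] op 0.512 t 6.8 F [-0.5  0.3 -4.4] q [ -18.   37.  -20.   91.   15.   55. -133.]
```

```bash
python3 -m handwheel '[0,0,0.1,0,0,0, 0,0,0.15,0,0,0, 0,0,0.15,0,0,0]'
python3 -c "
from h import *
to(.591,.332,.142)"
```

```text
time: 7.1
tool_pos: [0.5917, 0.3319, 0.1416]
tcp_rot: [-180.0, -0.1, 0.0]
contact_force: [-0.7, -0.4, 2.6]
opening: 0.512
to (0.591, 0.332, 0.142) shift cm [-0.07 -0.01 -0.05] turn [-0.0005 -0.0012  0.0001] op 0.512 t 7.1 F [-0.7 -0.4  2.6] q [ -18.   37.  -20.   91.   15.   55. -133.]
```

```bash
python3 -m handwheel '[0,0,0,0,0,0, 0,0,0,0,0,0, 0,0,0,0,0,0, 0,0,0,0,0,0, 0,0,-1,0,0,0, 0,0,-4,0,0,0, 0,0,-8,0,0,0, 0,0,-10,0,0,0]' 0
python3 -c "
from h import *
to(.5565,.0026,.243)"
```

```text
time: 7.9
tool_pos: [0.5924, 0.3326, 0.245]
tcp_rot: [-179.8, -0.2, 0.0]
contact_force: [0.4, 0.1, 0.2]
opening: 1.002
to (0.5565, 0.0026, 0.243) shift cm [-3.6  33.    0.09] turn [-0.0028 -0.0043  0.0002] op 1.002 t 7.9 F [0.4 0.1 0.2] q [ -17.   31.  -22.   86.   12.   65. -131.]
```

```bash
python3 -m handwheel '[-0.5,3,0,0,0,0, -1,8,0,0,0,0, -1.5,13,0,0,0,0, -2,18,0,0,0,0, -2.5,23,0,0,0,0, -3,28,0,0,0,0, -3.4,32,0,0,0,0, -3.5,32.9,0,0,0,0]'
python3 -m handwheel '[0,0,0,0,0,0, 0,0,0,0,0,0, 0,0,3,0,0,0, 0,0,6,0,0,0, 0,0,8.5,0,0,0, 0,0,9.6,0,0,0, 0,0,10,0,0,0, 0,0,10,0,0,0]'
python3 -c "
from h import *
to(.5565,.0026,.143)"
```

```text
time: 8.7
tool_pos: [0.5561, -0.0037, 0.2413]
tcp_rot: [179.8, -0.0, -0.5]
contact_force: [-0.2, 0.1, -0.6]
opening: 0.997
time: 9.5
tool_pos: [0.5567, 0.0038, 0.1408]
tcp_rot: [-180.0, -0.0, 0.1]
contact_force: [-0.7, 0.5, -0.1]
opening: 0.997
to (0.5565, 0.0026, 0.143) shift cm [-0.02  0.12 -0.22] turn [-0.0005 -0.0002  0.0017] op 0.997 t 9.5 F [-0.7  0.5 -0.1] q [  10.   26.  -18.  109.   11.   46. -103.]
```

```bash
python3 -m handwheel '[0,0.1,-0.2,0,0,0, 0,0.1,-0.2,0,0,0, 0,0.1,-0.2,0,0,0, 0,0.1,-0.2,0,0,0, 0,0.1,-0.2,0,0,0, 0,0.1,-0.2,0,0,0]' 255 45
python3 -m handwheel '[0,0,-0.5,0,0,0, 0,0,-2,0,0,0, 0,0,-4,0,0,0, 0,0,-6.5,0,0,0, 0,0,-8.5,0,0,0, 0,0,-9.5,0,0,0, 0,0,-10,0,0,0, 0,0,-10,0,0,0]'
python3 -c "
from h import *
to(.503,.336,.243)"
```

```text
time: 10.1
tool_pos: [0.5563, 0.0016, 0.1426]
tcp_rot: [-180.0, -0.0, -0.0]
contact_force: [-0.5, 0.4, 1.0]
opening: 0.51
time: 10.9
tool_pos: [0.5563, 0.0015, 0.2429]
tcp_rot: [180.0, -0.0, -0.0]
contact_force: [-0.2, -0.2, -2.8]
opening: 0.513
to (0.503, 0.336, 0.243) shift cm [-5.330e+00 -3.345e+01 -2.000e-02] turn [ 0.0001 -0.0004 -0.0001] op 0.513 t 10.9 F [-0.2 -0.2 -2.8] q [  12.   19.  -19.  104.    7.   58. -100.]
```

```bash
python3 -m handwheel '[-0.8,-3,0,0,0,0, -1.6,-8,0,0,0,0, -2.4,-13,0,0,0,0, -3.2,-18,0,0,0,0, -4,-23,0,0,0,0, -4.8,-28,0,0,0,0, -5.2,-32,0,0,0,0, -5.3,-33.4,0,0,0,0]'
python3 -m handwheel '[0,0,0,0,0,0, 0,0,0,0,0,0, 0,0,2,0,0,0, 0,0,5,0,0,0, 0,0,7.5,0,0,0, 0,0,9,0,0,0, 0,0,9.7,0,0,0, 0,0,9.8,0,0,0]'
python3 -m handwheel '[0,0,0.1,0,0,0, 0,0,0.25,0,0,0, 0,0,0.32,0,0,0, 0,0,0.32,0,0,0]'
python3 -c "
from h import *
to(.503,.336,.142)"
```

```text
time: 11.7
tool_pos: [0.5002, 0.3412, 0.2413]
tcp_rot: [-179.9, 0.2, 0.4]
contact_force: [-0.9, 0.5, -4.2]
opening: 0.512
time: 12.5
tool_pos: [0.5037, 0.3345, 0.1441]
tcp_rot: [180.0, 0.0, -0.1]
contact_force: [0.0, -0.7, -2.7]
opening: 0.511
time: 12.9
tool_pos: [0.5035, 0.3357, 0.1418]
tcp_rot: [-180.0, -0.0, 0.0]
contact_force: [-0.3, -0.6, -3.5]
opening: 0.514
to (0.503, 0.336, 0.142) shift cm [-0.05 -0.03 -0.02] turn [-0.0003 -0.0007  0.0001] op 0.514 t 12.9 F [-0.3 -0.6 -3.5] q [ -19.   31.  -23.  102.   16.   50. -140.]
```

```bash
python3 -m handwheel '[0,0,0.06,0,0,0, 0,0,0.1,0,0,0, 0,0,0.1,0,0,0]'
```

```text
time: 13.2
tool_pos: [0.5036, 0.3359, 0.1416]
tcp_rot: [-180.0, -0.1, 0.0]
contact_force: [-1.4, 0.1, 6.1]
opening: 0.508
```

```bash
python3 -m handwheel '[0,0,0,0,0,0, 0,0,0,0,0,0, 0,0,0,0,0,0, 0,0,0,0,0,0, 0,0,-1,0,0,0, 0,0,-4,0,0,0, 0,0,-8,0,0,0, 0,0,-10,0,0,0]' 0
python3 -c "
from h import *
to(.651,-.0648,.243)"
```

```text
time: 14.0
tool_pos: [0.5043, 0.3367, 0.2444]
tcp_rot: [-179.8, -0.2, 0.0]
contact_force: [0.6, 0.7, 0.2]
opening: 1.0
to (0.651, -0.0648, 0.243) shift cm [14.66 40.15  0.08] turn [-0.0028 -0.0038  0.0003] op 1.000 t 14.0 F [0.6 0.7 0.2] q [ -17.   25.  -26.   97.   12.   61. -137.]
```

```bash
python3 -m handwheel '[1,3,0,0,0,0, 2.6,7.5,0,0,0,0, 4.2,12,0,0,0,0, 5.8,16.5,0,0,0,0, 7.4,21,0,0,0,0, 9,25.5,0,0,0,0, 10.6,30,0,0,0,0, 12.2,34.5,0,0,0,0]'
python3 -m handwheel '[1.6,4,0,0,0,0, 2.5,5.5,0,0,0,0, 2.5,5.6,0,0,0,0, 2.5,5.6,0,0,0,0]'
python3 -m handwheel '[0,0,0,0,0,0, 0,0,0,0,0,0, 0,0,3,0,0,0, 0,0,6,0,0,0, 0,0,8.5,0,0,0, 0,0,9.6,0,0,0, 0,0,9.8,0,0,0, 0,0,9.8,0,0,0]'
python3 -c "
from h import *
to(.651,-.0648,.143)"
```

```text
time: 14.8
tool_pos: [0.6259, -0.0113, 0.2414]
tcp_rot: [-180.0, -0.1, 0.0]
contact_force: [0.6, 0.8, -0.5]
opening: 0.999
time: 15.2
tool_pos: [0.65, -0.0634, 0.2405]
tcp_rot: [-179.9, 0.0, 0.1]
contact_force: [-0.1, 0.7, -1.1]
opening: 1.004
time: 16.0
tool_pos: [0.6508, -0.0648, 0.1432]
tcp_rot: [-180.0, -0.1, 0.0]
contact_force: [0.3, 0.6, 0.7]
opening: 1.001
to (0.651, -0.0648, 0.143) shift cm [ 0.02 -0.    0.02] turn [-0.0001 -0.001   0.0008] op 1.001 t 16.0 F [0.3 0.6 0.7] q [ 15.  34. -17.  95.  12.  53. -96.]
```

```bash
python3 -m handwheel '[0,0,0,0,0,0, 0,0,0,0,0,0, 0,0,0,0,0,0, 0,0,0,0,0,0, 0,0,0,0,0,0, 0,0,0,0,0,0]' 255 45
python3 -m handwheel '[0,0,-0.5,0,0,0, 0,0,-2,0,0,0, 0,0,-4,0,0,0, 0,0,-6.5,0,0,0, 0,0,-8.5,0,0,0, 0,0,-9.5,0,0,0, 0,0,-10,0,0,0, 0,0,-10,0,0,0]'
python3 -c "
from h import *
to(.415,.3405,.243)"
```

```text
time: 16.6
tool_pos: [0.6504, -0.0657, 0.1425]
tcp_rot: [180.0, -0.0, -0.0]
contact_force: [-0.4, -0.1, 0.3]
opening: 0.51
time: 17.4
tool_pos: [0.6503, -0.0655, 0.2426]
tcp_rot: [180.0, -0.0, -0.0]
contact_force: [0.2, -0.1, -4.5]
opening: 0.512
to (0.415, 0.3405, 0.243) shift cm [-23.53 -40.6   -0.05] turn [ 0.0001 -0.0002 -0.    ] op 0.512 t 17.4 F [ 0.2 -0.1 -4.5] q [ 16.  28. -18.  90.  10.  63. -95.]
```

```bash
python3 -m handwheel '[-2,-1,0,0,0,0, -6,-3,0,0,0,0, -10.3,-5.5,0,0,0,0, -14.6,-8,0,0,0,0, -18.5,-11,0,0,0,0, -21.5,-15,0,0,0,0, -23,-19,0,0,0,0, -23.5,-23,0,0,0,0]'
python3 -m handwheel '[0,-4,0,0,0,0, 0,-8.5,0,0,0,0, 0,-12.5,0,0,0,0, 0,-15.5,0,0,0,0, 0,-17,0,0,0,0, 0,-17.6,0,0,0,0, 0,-17.6,0,0,0,0, 0,-17.6,0,0,0,0]'
python3 -c "
from h import *
to(.415,.3405,.142)"
```

```text
time: 18.2
tool_pos: [0.4128, 0.1652, 0.2418]
tcp_rot: [179.9, 0.1, 0.0]
contact_force: [1.3, 0.7, -4.0]
opening: 0.512
time: 19.0
tool_pos: [0.4157, 0.3387, 0.2419]
tcp_rot: [179.9, 0.0, -0.1]
contact_force: [0.3, -0.6, -4.9]
opening: 0.512
to (0.415, 0.3405, 0.142) shift cm [-0.06 -0.2   9.99] turn [ 0.0018  0.0004 -0.0018] op 0.512 t 19.0 F [ 0.3 -0.6 -4.9] q [ -15.   20.  -33.  106.   13.   58. -144.]
```

```bash
python3 -m handwheel '[0,0,2,0,0,0, 0,0,5,0,0,0, 0,0,7.5,0,0,0, 0,0,9,0,0,0, 0,0,9.7,0,0,0, 0,0,10,0,0,0, 0,0,10.1,0,0,0, 0,0,10.1,0,0,0]'
```

```text
time: 19.8
tool_pos: [0.4158, 0.3409, 0.1422]
tcp_rot: [-180.0, -0.1, -0.0]
contact_force: [-0.7, -0.3, -4.3]
opening: 0.512
```

```bash
python3 -m handwheel '[0,0,0.06,0,0,0, 0,0,0.1,0,0,0, 0,0,0.1,0,0,0]'
```

```text
time: 20.1
tool_pos: [0.4159, 0.3409, 0.1414]
tcp_rot: [-180.0, -0.1, -0.0]
contact_force: [-0.4, -1.5, 3.5]
opening: 0.511
```

Contact. I'll release, rise and check.

```bash
python3 -m handwheel '[0,0,0,0,0,0, 0,0,0,0,0,0, 0,0,0,0,0,0, 0,0,0,0,0,0, 0,0,-1,0,0,0, 0,0,-4,0,0,0, 0,0,-8,0,0,0, 0,0,-10,0,0,0]' 0
python3 -m handwheel '[1,3,0,0,0,0, 3,7,0,0,0,0, 5,11,0,0,0,0, 7,15,0,0,0,0, 9,18,0,0,0,0, 10,20,0,0,0,0, 10,20,0,0,0,0]'
python3 - <<'E'
from h import *
p,d=env.grab_frame("top"); cv2.imwrite("pics/top1.png",p)
q,e=env.grab_frame("scene"); cv2.imwrite("pics/scene1.png",q)
for c,z,w in(("red",.151,(70,130,180,300)),("blue",.151,(70,130,180,300)),("green",.151,(70,130,180,300)),("orange",.054,(238,145,275,180))):
    print(c,top_centre("top",p,d,c,z,w,.01))
to(.6465,.012,.16)
E
```

```text
time: 20.9
tool_pos: [0.416, 0.3418, 0.244]
tcp_rot: [-179.8, -0.2, 0.0]
contact_force: [0.3, -0.4, 0.8]
opening: 0.997
time: 21.6
tool_pos: [0.5169, 0.1369, 0.2408]
tcp_rot: [179.9, -0.0, -0.4]
contact_force: [-0.6, 0.3, -0.3]
opening: 0.999
red (array([0.5934, 0.3321]), array([0.5934, 0.3312, 0.0247]), 359, np.float64(0.1504))
blue (array([0.4181, 0.3396]), array([0.418 , 0.3388, 0.0253]), 399, np.float64(0.1503))
green (array([0.5045, 0.3353]), array([0.5042, 0.3344, 0.0244]), 372, np.float64(0.1504))
orange (array([0.6465, 0.0121]), array([0.6462, 0.0121, 0.0271]), 375, np.float64(0.0533))
to (0.6465, 0.012, 0.16) shift cm [13.14 12.91  8.07] turn [-0.0007 -0.0001 -0.0002] op 0.999 t 21.7 F [-0.   0.7  0.4] q [   5.   18.  -28.  107.   10.   58. -118.]
```

View pics/scene1.png

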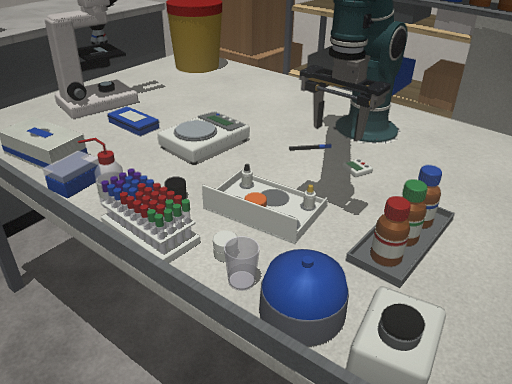

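All three bottles stand upright in the tray, at scene (390,240), (414,210) and (430,190), and the jar at (256,200) is untouched. Next I'll go over the jar.

```bash
python3 -m handwheel '[2,2,0,0,0,0, 5,5,1,0,0,0, 8.5,8.5,3,0,0,0, 11.5,11.5,5,0,0,0, 12.8,12.6,7,0,0,0, 13,12.8,8,0,0,0, 13,12.8,8,0,0,0, 13,12.8,8,0,0,0]'
python3 -c "
from h import *
to(.6455,.012,.051)"
```

```text
time: 22.5
tool_pos: [0.6447, 0.0156, 0.1613]
tcp_rot: [-179.9, -0.0, 0.2]
contact_force: [0.1, 1.3, 0.0]
opening: 0.998
to (0.6455, 0.012, 0.051) shift cm [ 0.08  0.37 11.03] turn [-0.0014 -0.0003  0.0036] op 0.998 t 22.5 F [0.1 1.3 0. ] q [  12.   33.  -23.   95.   15.   55. -106.]
```

```bash
python3 -m handwheel '[0,0.2,0,0,0,0, 0.1,0.2,2,0,0,0, 0.1,0.2,5,0,0,0, 0.1,0.2,7.5,0,0,0, 0.1,0.2,9.5,0,0,0, 0.1,0.2,10.5,0,0,0, 0.1,0.2,11,0,0,0, 0.1,0.2,11,0,0,0]'
python3 -c "
from h import *
to(.6455,.012,.051)"
```

```text
time: 23.3
tool_pos: [0.6466, 0.0109, 0.0509]
tcp_rot: [-180.0, -0.0, 0.0]
contact_force: [0.8, -0.3, -0.4]
opening: 0.999
to (0.6455, 0.012, 0.051) shift cm [-0.11 -0.11 -0.01] turn [-0.0001 -0.0007  0.0005] op 0.999 t 23.3 F [ 0.8 -0.3 -0.4] q [  10.   41.  -20.   98.   19.   44. -108.]
```

```bash
python3 -m handwheel '[-0.1,-0.1,0,0,0,0, -0.1,-0.1,0,0,0,0, -0.1,-0.1,0,0,0,0, -0.1,-0.1,0,0,0,0, -0.1,-0.1,0,0,0,0, -0.1,-0.1,0,0,0,0]' 255 25
python3 -m handwheel '[0,0,-0.5,0,0,0, 0,0,-2,0,0,0, 0,0,-4.5,0,0,0, 0,0,-7.5,0,0,0, 0,0,-10.5,0,0,0, 0,0,-12.5,0,0,0, 0,0,-13,0,0,0, 0,0,-13,0,0,0]'
python3 -c "
from h import *
to(.473,-.350,.18)"
```

```text
time: 23.9
tool_pos: [0.6454, 0.0113, 0.0506]
tcp_rot: [180.0, -0.0, -0.0]
contact_force: [0.1, -0.3, 1.0]
opening: 0.576
time: 24.7
tool_pos: [0.6456, 0.0115, 0.1815]
tcp_rot: [180.0, -0.1, -0.0]
contact_force: [0.6, 0.3, -2.2]
opening: 0.574
to (0.473, -0.35, 0.18) shift cm [-17.26  36.15   0.13] turn [ 0.0002 -0.0018 -0.    ] op 0.574 t 24.7 F [ 0.6  0.3 -2.2] q [  12.   32.  -23.   94.   14.   57. -105.]
```

```bash
python3 -m handwheel '[-1,2,0,0,0,0, -3,6.3,0,0,0,0, -5,10.6,0,0,0,0, -7.1,14.9,0,0,0,0, -9.2,19.2,0,0,0,0, -11.3,23.5,0,0,0,0, -13.4,27.8,0,0,0,0, -15,31.5,0,0,0,0]'
python3 -m handwheel '[-1.5,3,0,0,0,0, -2.2,4.4,0,0,0,0, -2.3,4.6,0,0,0,0, -2.3,4.6,0,0,0,0, -2.3,4.6,0,0,0,0, -2.3,4.6,0,0,0,0]'
python3 - <<'E'
from h import *
to(.473,-.350,.1106)
# pan check from the scene camera: predicted circle drawn on the crop
q,e=env.grab_frame("scene"); a=np.linspace(0,2*np.pi,90)
for c in proj("scene",np.c_[.473+.06*np.cos(a),-.35+.06*np.sin(a),0*a+.066]): cv2.circle(q,tuple(int(round(x)) for x in c),0,(0,0,255),-1)
p,e=env.grab_frame("top")
for c in proj("top",np.c_[.474+.06*np.cos(a),-.35+.06*np.sin(a),0*a+.066]): cv2.circle(p,tuple(int(round(x)) for x in c),0,(0,0,255),-1)
cv2.imwrite("pics/pan.png",np.hstack([cv2.resize(q[100:170,145:260],(460,280)),cv2.resize(p[190:280,365:455],(280,280))]))
E
```

```text
time: 25.5
tool_pos: [0.4926, -0.3056, 0.1788]
tcp_rot: [-180.0, 0.2, -0.1]
contact_force: [-0.5, -0.4, -0.8]
opening: 0.577
time: 26.1
tool_pos: [0.4736, -0.3474, 0.1804]
tcp_rot: [-180.0, -0.0, 0.2]
contact_force: [-0.3, 0.5, -0.4]
opening: 0.578
to (0.473, -0.35, 0.1106) shift cm [-0.06  0.26  6.98] turn [-0.0007 -0.0004  0.0034] op 0.578 t 26.1 F [-0.3  0.5 -0.4] q [ 48.  26. -20. 103.  11.  53. -66.]
```

View pics/pan.png

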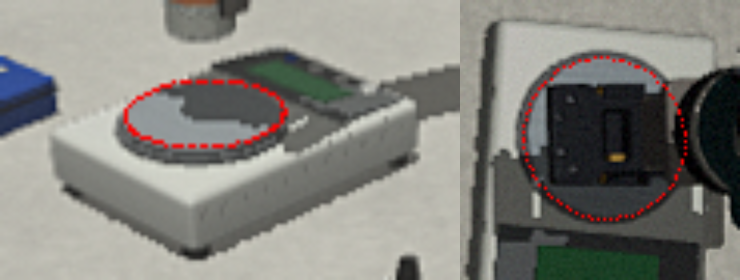

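The predicted pan circle matches in both views to within 2–3 mm. Lowering.

```bash
python3 -m handwheel '[0,0,1.5,0,0,0, 0,0,3.5,0,0,0, 0,0,5,0,0,0, 0,0,6,0,0,0, 0,0,6.5,0,0,0, 0,0,6.75,0,0,0, 0,0,6.75,0,0,0, 0,0,6.75,0,0,0]'
```

```text
time: 27.0
tool_pos: [0.4728, -0.3497, 0.1135]
tcp_rot: [180.0, -0.1, -0.0]
contact_force: [0.2, -0.4, -1.3]
opening: 0.576
```

```bash
python3 -m handwheel '[0,0,0.1,0,0,0, 0,0,0.2,0,0,0, 0,0,0.25,0,0,0, 0,0,0.25,0,0,0]'
```

```text
time: 27.4
tool_pos: [0.4724, -0.3496, 0.1106]
tcp_rot: [180.0, -0.0, 0.0]
contact_force: [0.3, 1.0, -0.1]
opening: 0.583
```

```bash
python3 -m handwheel '[0,0,0.05,0,0,0, 0,0,0.1,0,0,0, 0,0,0.1,0,0,0]'
```

```text
time: 27.7
tool_pos: [0.4724, -0.3495, 0.1105]
tcp_rot: [180.0, 0.0, 0.0]
contact_force: [-2.7, 1.2, 7.0]
opening: 0.58
```

Firm contact, so I'll release, rise and look.

```bash
python3 -m handwheel '[0,0,-0.1,0,0,0, 0,0,-0.1,0,0,0, 0,0,-0.1,0,0,0, 0,0,-0.1,0,0,0, 0,0,-1,0,0,0, 0,0,-4,0,0,0, 0,0,-8,0,0,0, 0,0,-12,0,0,0]' 0
python3 -m handwheel '[0,-2,-1,0,0,0, 0,-6,-1,0,0,0, 0,-10,-1,0,0,0, 0,-14.5,-1,0,0,0, 0,-19,-1,0,0,0, 0,-23,-1,0,0,0, 0,-26,-1,0,0,0, 0,-27,-1,0,0,0]'
python3 - <<'E'
from h import *
p,d=env.grab_frame("top"); cv2.imwrite("pics/top2.png",p)
print(top_centre("top",p,d,"orange",.114,(375,200,450,270),.01))
g=cv2.cvtColor(p,cv2.COLOR_BGR2GRAY)
to(.418,.340,.243)
E
```

```text
time: 28.5
tool_pos: [0.4722, -0.3492, 0.2309]
tcp_rot: [-180.0, 0.0, 0.0]
contact_force: [0.0, -0.7, 0.4]
opening: 0.998
time: 29.3
tool_pos: [0.4718, -0.0755, 0.2395]
tcp_rot: [-180.0, 0.0, 0.3]
contact_force: [-0.4, -0.4, -0.3]
opening: 0.999
(array([ 0.4742, -0.3473]), array([ 0.4738, -0.3474,  0.0272]), 453, np.float64(0.113))
to (0.418, 0.34, 0.243) shift cm [ -5.18 -41.62  -0.33] turn [-0.0005  0.      0.0054] op 1.002 t 29.35 F [-0.7  0.9 -0.4] q [ 31.  13. -29. 114.   8.  55. -92.]
```

View pics/top2.png

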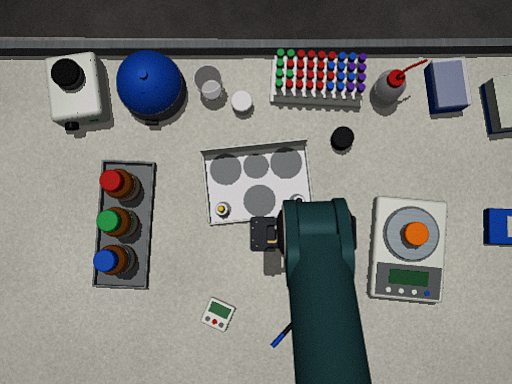

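Jar on the pan at (416,234), 3 mm from the centre once parallax is removed; the bottles stand in the tray and the droppers are in place. Now I'll return blue.

```bash
python3 -m handwheel '[-1,-3,0,0,0,0, -1.7,-8,0,0,0,0, -2.4,-13,0,0,0,0, -3.1,-18,0,0,0,0, -3.8,-23,0,0,0,0, -4.5,-28,0,0,0,0, -5.2,-33,0,0,0,0, -5.4,-37.5,0,0,0,0]'
python3 -m handwheel '[0,-2.5,0,0,0,0, 0,-4,0,0,0,0, 0,-4.2,0,0,0,0, 0,-4.2,0,0,0,0, 0,-4.2,0,0,0,0, 0,-4.2,0,0,0,0]'
python3 -c "
from h import *
to(.416,.3405,.1415)"
```

```text
time: 30.15
tool_pos: [0.4187, 0.296, 0.2393]
tcp_rot: [179.9, -0.0, -0.1]
contact_force: [0.1, -0.0, 0.3]
opening: 0.999
time: 30.75
tool_pos: [0.419, 0.3358, 0.2394]
tcp_rot: [179.9, -0.0, -0.1]
contact_force: [0.6, 0.0, 0.2]
opening: 1.005
to (0.416, 0.3405, 0.1415) shift cm [-0.31 -0.47  9.79] turn [ 0.001  -0.0004 -0.0024] op 1.005 t 30.75 F [0.6 0.  0.2] q [  -9.   22.  -41.  106.   16.   59. -147.]
```

```bash
python3 -m handwheel '[-0.1,-0.2,0.5,0,0,0, -0.2,-0.3,3,0,0,0, -0.2,-0.4,6,0,0,0, -0.2,-0.4,8.3,0,0,0, -0.2,-0.4,9.4,0,0,0, -0.2,-0.4,9.7,0,0,0, -0.2,-0.4,9.7,0,0,0, -0.2,-0.4,9.7,0,0,0]'
python3 -c "
from h import *
to(.416,.3405,.1415)"
```

```text
time: 31.55
tool_pos: [0.4169, 0.3421, 0.1434]
tcp_rot: [-179.9, -0.1, -0.0]
contact_force: [-0.7, 0.3, -0.4]
opening: 1.002
to (0.416, 0.3405, 0.1415) shift cm [-0.09  0.16  0.19] turn [-0.0011 -0.0015 -0.0001] op 1.002 t 31.55 F [-0.7  0.3 -0.4] q [ -13.   29.  -37.  110.   23.   48. -153.]
```

```bash
python3 -m handwheel '[-0.1,0.1,0.1,0,0,0, -0.1,0.1,0.2,0,0,0, -0.1,0.1,0.2,0,0,0, -0.1,0.1,0.2,0,0,0, -0.1,0.1,0.2,0,0,0, -0.1,0.1,0.2,0,0,0, -0.1,0.1,0.2,0,0,0]' 255 45
python3 -m handwheel '[0,0,-0.5,0,0,0, 0,0,-2,0,0,0, 0,0,-4,0,0,0, 0,0,-6.5,0,0,0, 0,0,-8.5,0,0,0, 0,0,-9.7,0,0,0, 0,0,-10.2,0,0,0, 0,0,-10.2,0,0,0]'
python3 -c "
from h import *
to(.651,-.065,.243)"
```

```text
time: 32.25
tool_pos: [0.4154, 0.3406, 0.1404]
tcp_rot: [-180.0, -0.0, -0.0]
contact_force: [-0.0, 0.1, 0.8]
opening: 0.509
time: 33.05
tool_pos: [0.4154, 0.3404, 0.2427]
tcp_rot: [-180.0, -0.0, -0.0]
contact_force: [-0.6, 0.4, -4.7]
opening: 0.507
to (0.651, -0.065, 0.243) shift cm [ 2.357e+01  4.054e+01 -2.000e-02] turn [-0.0001 -0.0006 -0.0001] op 0.507 t 33.05 F [-0.6  0.4 -4.7] q [  -9.   21.  -41.  105.   16.   59. -147.]
```

```bash
python3 -m handwheel '[0,2,0,0,0,0, 0,6,0,0,0,0, 0.5,10.5,0,0,0,0, 2,15,0,0,0,0, 4.5,19,0,0,0,0, 7.5,22.5,0,0,0,0, 11,26,0,0,0,0, 14.5,29.5,0,0,0,0]'
python3 -m handwheel '[3.3,3.5,0,0,0,0, 6.3,7,0,0,0,0, 8.3,9.8,0,0,0,0, 9,10.8,0,0,0,0, 9.1,11,0,0,0,0, 9.1,11,0,0,0,0, 9.1,11,0,0,0,0, 9.1,11,0,0,0,0]'
python3 -c "
from h import *
to(.651,-.065,.1425)"
```

```text
time: 33.85
tool_pos: [0.5607, 0.0436, 0.2413]
tcp_rot: [180.0, 0.1, -0.0]
contact_force: [0.5, 0.7, -3.9]
opening: 0.513
time: 34.65
tool_pos: [0.6508, -0.0626, 0.2426]
tcp_rot: [-180.0, 0.0, 0.1]
contact_force: [-0.5, 0.8, -4.8]
opening: 0.508
to (0.651, -0.065, 0.1425) shift cm [ 0.02  0.24 10.01] turn [-0.0003  0.0001  0.0026] op 0.508 t 34.65 F [-0.5  0.8 -4.8] q [  24.   31.  -30.   90.   16.   64. -100.]
```

```bash
python3 -m handwheel '[0,0.1,2,0,0,0, 0,0.1,5,0,0,0, 0,0.1,7.5,0,0,0, 0,0.1,9,0,0,0, 0,0.1,9.6,0,0,0, 0,0.1,9.9,0,0,0, 0,0.1,9.9,0,0,0, 0,0.1,9.9,0,0,0]'
```

```text
time: 35.45
tool_pos: [0.6521, -0.0654, 0.1446]
tcp_rot: [180.0, -0.1, 0.0]
contact_force: [0.9, 0.2, -3.7]
opening: 0.516
```

```bash
python3 -m handwheel '[0,0,0.1,0,0,0, 0,0,0.15,0,0,0, 0,0,0.15,0,0,0]'
```

```text
time: 35.75
tool_pos: [0.6514, -0.0655, 0.1421]
tcp_rot: [180.0, -0.0, -0.0]
contact_force: [-0.3, 0.2, -4.2]
opening: 0.513
```

```bash
python3 -m handwheel '[0,0,0.06,0,0,0, 0,0,0.1,0,0,0, 0,0,0.1,0,0,0]'
```

```text
time: 36.05
tool_pos: [0.6515, -0.0655, 0.1414]
tcp_rot: [180.0, -0.0, -0.0]
contact_force: [-1.7, -0.1, 0.2]
opening: 0.513
```

```bash
python3 -m handwheel '[0,0,0.03,0,0,0, 0,0,0.03,0,0,0, 0,0,0,0,0,0, 0,0,0,0,0,0, 0,0,-1,0,0,0, 0,0,-4,0,0,0, 0,0,-8,0,0,0, 0,0,-10,0,0,0]' 0
python3 -c "
from h import *
to(.5035,.336,.243)"
```

```text
time: 36.85
tool_pos: [0.6528, -0.0651, 0.2452]
tcp_rot: [180.0, -0.3, 0.0]
contact_force: [1.1, 0.5, 0.3]
opening: 0.999
to (0.5035, 0.336, 0.243) shift cm [-14.92 -40.11   0.14] turn [ 0.0002 -0.0051  0.0003] op 0.999 t 36.85 F [1.1 0.5 0.3] q [  24.   31.  -30.   89.   16.   64. -100.]
```

```bash
python3 -m handwheel '[-1,-3,0,0,0,0, -2.6,-7.5,0,0,0,0, -4.2,-12,0,0,0,0, -5.8,-16.5,0,0,0,0, -7.4,-21,0,0,0,0, -9,-25.5,0,0,0,0, -10.6,-30,0,0,0,0, -12.2,-34.5,0,0,0,0]'
python3 -m handwheel '[-1.6,-3.5,0,0,0,0, -2.5,-5.2,0,0,0,0, -2.6,-5.6,0,0,0,0, -2.6,-5.6,0,0,0,0, -2.6,-5.6,0,0,0,0, -2.6,-5.6,0,0,0,0]'
python3 -m handwheel '[0,0,0.5,0,0,0, 0,0,3,0,0,0, 0,0,6,0,0,0, 0,0,8.5,0,0,0, 0,0,9.7,0,0,0, 0,0,10,0,0,0, 0,0,10,0,0,0, 0,0,10,0,0,0]'
python3 -c "
from h import *
to(.5035,.336,.1415)"
```

```text
time: 37.65
tool_pos: [0.5287, 0.2813, 0.2419]
tcp_rot: [-180.0, -0.1, -0.0]
contact_force: [0.9, 0.9, 0.6]
opening: 1.002
time: 38.25
tool_pos: [0.5045, 0.3337, 0.2408]
tcp_rot: [180.0, -0.0, -0.2]
contact_force: [-0.2, -0.3, 0.8]
opening: 1.0
time: 39.05
tool_pos: [0.504, 0.3361, 0.1421]
tcp_rot: [-179.9, -0.1, -0.0]
contact_force: [-0.0, -0.4, -0.5]
opening: 0.999
to (0.5035, 0.336, 0.1415) shift cm [-0.05  0.01  0.06] turn [-0.0012 -0.0017 -0.0001] op 0.999 t 39.05 F [-0.  -0.4 -0.5] q [ -12.   34.  -33.  101.   23.   52. -145.]
```

```bash
python3 -m handwheel '[0,0,0,0,0,0, 0,0,0,0,0,0, 0,0,0,0,0,0, 0,0,0,0,0,0, 0,0,0,0,0,0, 0,0,0,0,0,0]' 255 45
python3 -m handwheel '[0,0,-0.5,0,0,0, 0,0,-2,0,0,0, 0,0,-4,0,0,0, 0,0,-6.5,0,0,0, 0,0,-8.5,0,0,0, 0,0,-9.7,0,0,0, 0,0,-10.2,0,0,0, 0,0,-10.2,0,0,0]'
python3 -c "
from h import *
to(.5563,.002,.243)"
```

```text
time: 39.65
tool_pos: [0.5033, 0.3356, 0.1409]
tcp_rot: [-180.0, -0.0, 0.0]
contact_force: [0.1, 1.2, -0.4]
opening: 0.512
time: 40.45
tool_pos: [0.5034, 0.3355, 0.2433]
tcp_rot: [-180.0, -0.0, -0.0]
contact_force: [-0.9, 0.1, -3.5]
opening: 0.509
to (0.5563, 0.002, 0.243) shift cm [5.290e+00 3.335e+01 3.000e-02] turn [-0.0001 -0.0006 -0.0001] op 0.509 t 40.45 F [-0.9  0.1 -3.5] q [ -10.   27.  -36.   96.   18.   62. -141.]
```

```bash
python3 -m handwheel '[0.5,3,0,0,0,0, 1.2,8,0,0,0,0, 2,13,0,0,0,0, 2.8,18,0,0,0,0, 3.6,23,0,0,0,0, 4.5,28,0,0,0,0, 5.2,32,0,0,0,0, 5.3,33.3,0,0,0,0]'
python3 -m handwheel '[0,0,0,0,0,0, 0,0,0,0,0,0, 0,0,2,0,0,0, 0,0,5,0,0,0, 0,0,7.5,0,0,0, 0,0,9,0,0,0, 0,0,9.8,0,0,0, 0,0,9.9,0,0,0]'
python3 -m handwheel '[0,0,0.05,0,0,0, 0,0,0.1,0,0,0, 0,0,0.1,0,0,0, 0,0,0.1,0,0,0]'
python3 -c "
from h import *
to(.5563,.002,.1419)"
```

```text
time: 41.25
tool_pos: [0.5563, -0.0043, 0.2413]
tcp_rot: [179.8, 0.1, -0.5]
contact_force: [-0.6, -0.4, -3.4]
opening: 0.512
time: 42.05
tool_pos: [0.5561, 0.0037, 0.1433]
tcp_rot: [-180.0, 0.1, 0.1]
contact_force: [-0.7, -0.0, -3.5]
opening: 0.511
time: 42.45
tool_pos: [0.5567, 0.0024, 0.1435]
tcp_rot: [180.0, -0.1, -0.0]
contact_force: [-0.3, 0.6, -3.4]
opening: 0.509
to (0.5563, 0.002, 0.1419) shift cm [-0.04  0.04  0.16] turn [ 0.0002 -0.0011 -0.0002] op 0.509 t 42.45 F [-0.3  0.6 -3.4] q [  20.   28.  -30.  108.   18.   48. -109.]
```

```bash
python3 -m handwheel '[0,0,0.08,0,0,0, 0,0,0.15,0,0,0, 0,0,0.2,0,0,0, 0,0,0.2,0,0,0]'
```

```text
time: 42.85
tool_pos: [0.5567, 0.0026, 0.1418]
tcp_rot: [180.0, -0.1, -0.0]
contact_force: [-1.6, -0.7, 5.0]
opening: 0.509
```

Contact. I'll release and go to red.

```bash
python3 -m handwheel '[0,0,0,0,0,0, 0,0,0,0,0,0, 0,0,0,0,0,0, 0,0,0,0,0,0, 0,0,-1,0,0,0, 0,0,-4,0,0,0, 0,0,-8,0,0,0, 0,0,-10,0,0,0]' 0
python3 -c "
from h import *
to(.5915,.332,.243)"
```

```text
time: 43.65
tool_pos: [0.5577, 0.0031, 0.2446]
tcp_rot: [-180.0, -0.3, 0.0]
contact_force: [0.9, 0.1, -0.2]
opening: 1.001
to (0.5915, 0.332, 0.243) shift cm [  3.4  -32.89   0.18] turn [-0.0001 -0.0045  0.0005] op 1.001 t 43.65 F [ 0.9  0.1 -0.2] q [  22.   21.  -33.  103.   13.   59. -105.]
```

```bash
python3 -m handwheel '[0.5,-3,0,0,0,0, 1,-8,0,0,0,0, 1.5,-13,0,0,0,0, 2,-18,0,0,0,0, 2.5,-23,0,0,0,0, 3,-28,0,0,0,0, 3.4,-31.8,0,0,0,0, 3.4,-32.9,0,0,0,0]'
python3 -m handwheel '[0,0,0,0,0,0, 0,0,0,0,0,0, 0,0,0,0,0,0, 0,0,3,0,0,0, 0,0,6.5,0,0,0, 0,0,9,0,0,0, 0,0,10,0,0,0, 0,0,10.1,0,0,0]'
python3 -m handwheel '[0,0,0,0,0,0, 0,0,0,0,0,0]'
python3 -c "
from h import *
to(.5915,.332,.1415)"
```

```text
time: 44.45
tool_pos: [0.5886, 0.3374, 0.2414]
tcp_rot: [-179.8, 0.0, 0.4]
contact_force: [-0.5, 0.3, -0.1]
opening: 1.0
time: 45.25
tool_pos: [0.5904, 0.3297, 0.1388]
tcp_rot: [179.9, 0.1, -0.1]
contact_force: [0.6, 0.8, 0.6]
opening: 1.001
time: 45.45
tool_pos: [0.5913, 0.3319, 0.1417]
tcp_rot: [-179.9, -0.1, -0.0]
contact_force: [-0.8, 0.9, -1.0]
opening: 0.999
to (0.5915, 0.332, 0.1415) shift cm [ 0.02 -0.01  0.02] turn [-0.0013 -0.0025 -0.0004] op 0.999 t 45.45 F [-0.8  0.9 -1. ] q [ -11.   40.  -31.   90.   23.   57. -139.]
```

```bash
python3 -m handwheel '[0,0,0,0,0,0, 0,0,0,0,0,0, 0,0,0,0,0,0, 0,0,0,0,0,0, 0,0,0,0,0,0, 0,0,0,0,0,0]' 255 45
python3 -m handwheel '[0,0,-0.5,0,0,0, 0,0,-2,0,0,0, 0,0,-4,0,0,0, 0,0,-6.5,0,0,0, 0,0,-8.5,0,0,0, 0,0,-9.7,0,0,0, 0,0,-10.2,0,0,0, 0,0,-10.2,0,0,0]'
python3 -c "
from h import *
to(.6393,.092,.243)"
```

```text
time: 46.05
tool_pos: [0.5903, 0.3317, 0.1398]
tcp_rot: [-180.0, 0.0, 0.0]
contact_force: [1.0, 0.7, -1.0]
opening: 0.517
time: 46.85
tool_pos: [0.5904, 0.3315, 0.2423]
tcp_rot: [-180.0, -0.0, -0.0]
contact_force: [-0.2, 0.4, -3.0]
opening: 0.514
to (0.6393, 0.092, 0.243) shift cm [ 4.89 23.95 -0.07] turn [-0.0001 -0.0006 -0.    ] op 0.514 t 46.85 F [-0.2  0.4 -3. ] q [ -10.   34.  -33.   86.   20.   66. -137.]
```

```bash
python3 -m handwheel '[0.5,2,0,0,0,0, 1.2,5.5,0,0,0,0, 2,9.5,0,0,0,0, 2.9,14,0,0,0,0, 3.8,18.5,0,0,0,0, 4.5,22,0,0,0,0, 4.8,23.7,0,0,0,0, 4.8,24,0,0,0,0]'
python3 -m handwheel '[0,0,0,0,0,0, 0,0,0,0,0,0, 0,0,2,0,0,0, 0,0,5,0,0,0, 0,0,7.5,0,0,0, 0,0,9.2,0,0,0, 0,0,9.8,0,0,0, 0,0,9.8,0,0,0]'
python3 -m handwheel '[0,0,0.1,0,0,0, 0,0,0.2,0,0,0, 0,0,0.2,0,0,0]'
python3 -c "
from h import *
to(.6388,.092,.1408)"
```

```text
time: 47.65
tool_pos: [0.6384, 0.0883, 0.2405]
tcp_rot: [179.9, 0.1, -0.3]
contact_force: [-0.8, 0.5, -3.8]
opening: 0.514
time: 48.45
tool_pos: [0.638, 0.0926, 0.1434]
tcp_rot: [-180.0, 0.1, 0.1]
contact_force: [-0.2, -0.2, -3.6]
opening: 0.51
time: 48.75
tool_pos: [0.6388, 0.0916, 0.1428]
tcp_rot: [-180.0, -0.1, -0.0]
contact_force: [0.0, -0.2, -2.6]
opening: 0.514
to (0.6388, 0.092, 0.1408) shift cm [-0.   -0.04  0.2 ] turn [-0.0001 -0.0015 -0.0001] op 0.514 t 48.75 F [ 0.  -0.2 -2.6] q [  10.   36.  -30.   95.   21.   54. -118.]
```

```bash
python3 -m handwheel '[0,0,0.08,0,0,0, 0,0,0.15,0,0,0, 0,0,0.22,0,0,0, 0,0,0.22,0,0,0]'
```

```text
time: 49.15
tool_pos: [0.6388, 0.0917, 0.1407]
tcp_rot: [180.0, -0.1, -0.0]
contact_force: [-1.2, 0.4, 4.5]
opening: 0.513
```

Contact. I'll release, rise, back off to the -x side and check.

```bash
python3 -m handwheel '[0,0,0,0,0,0, 0,0,0,0,0,0, 0,0,0,0,0,0, 0,0,0,0,0,0, 0,0,-1,0,0,0, 0,0,-4,0,0,0, 0,0,-8,0,0,0, 0,0,-11,0,0,0]' 0
python3 -m handwheel '[-1,-2,0,0,0,0, -4,-5,0,0,0,0, -7,-8,0,0,0,0, -10,-11,0,0,0,0, -13,-14,0,0,0,0, -15,-16,0,0,0,0, -16,-17,0,0,0,0, -16,-17,0,0,0,0]'
python3 - <<'E'
from h import *
p,d=env.grab_frame("top"); cv2.imwrite("pics/top3.png",p)
q,e=env.grab_frame("scene"); cv2.imwrite("pics/scene3.png",q)
for c,z,w in(("red",.152,(200,140,245,190)),("blue",.152,(270,135,310,180)),("green",.152,(240,180,282,220)),("orange",.114,(375,200,450,270))):
    print(c,top_centre("top",p,d,c,z,w,.01))
print(env.read_state()["tool_pos"])
E
```

```text
time: 49.95
tool_pos: [0.6388, 0.092, 0.2526]
tcp_rot: [-180.0, -0.1, 0.0]
contact_force: [-0.1, 0.1, -1.4]
opening: 0.994
time: 50.75
tool_pos: [0.4774, 0.263, 0.2504]
tcp_rot: [-180.0, -0.1, 0.2]
contact_force: [-0.1, 0.2, -0.4]
opening: 1.0
red (array([0.6406, 0.0923]), array([0.64  , 0.0923, 0.0244]), 365, np.float64(0.151))
blue (array([ 0.6524, -0.0641]), array([ 0.6519, -0.0633,  0.0249]), 368, np.float64(0.1511))
green (array([0.5569, 0.0037]), array([0.5567, 0.0038, 0.024 ]), 362, np.float64(0.1512))
orange (array([ 0.4744, -0.347 ]), array([ 0.4743, -0.3469,  0.0271]), 452, np.float64(0.1129))
[0.47958351 0.26047042 0.24985374]
```

View pics/top3.png

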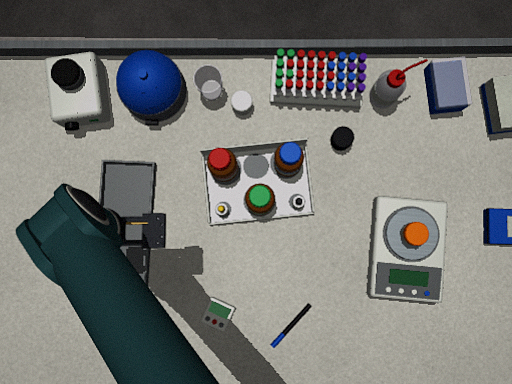

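View pics/scene3.png

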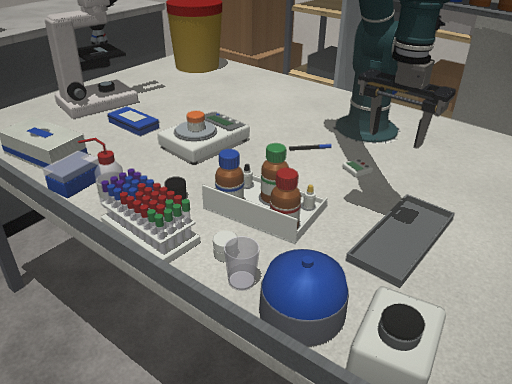

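The bottles are back within 2 mm of their starts, at top-view pixels (222,160), (290,154) and (261,197). The droppers are in place at (222,209) and (298,202), and the jar stands upright on the pan at (416,234). The arm is clear of everything.

```bash
python3 -m handwheel '[0,0,0,0,0,0, 0,0,0,0,0,0, 0,0,0,0,0,0, 0,0,0,0,0,0]'; python3 -c "
from bench import env
print(env.hand_in())"
```

```text
time: 51.25
tool_pos: [0.4787, 0.2611, 0.2495]
tcp_rot: [180.0, 0.0, -0.1]
contact_force: [0.1, -0.2, -0.1]
opening: 0.999
the job is handed in; nothing more can be done
None
```

I moved the three bottles into the spill tray, set the orange-lid jar on the balance pan, and then put the bottles back in the order blue, green, red. I let go of each thing only after the wrist force showed it was standing on something. I handed in at about 51 s; no verdict is reported.

Last checks, from the final pictures:
- **Bottles:** each is within about 2 mm of where it stood at the start, and upright.
- **Jar:** it stands upright on the pan, about 3 mm from the centre I measured for the pan.
- **Droppers:** both look unmoved in the picture; I did not measure them.
- **Arm:** it is clear of everything, with the gripper open.

No check failed. The camera read 1–2 mm further out in x than the arm did, and my pan circle was off by 2–3 mm at one edge. Both are well inside the tolerances.

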